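# Snap the lid on the tub of fencing staples

### The arm

A 6-joint arm with a two-finger parallel gripper is mounted at the origin on the work surface. World frame = base frame: x ahead of the robot, y to its left, z up, the work surface at z = 0. Lengths are in m, angles in rad, forces in N, time in s.
With the tool pointing down it reaches from about 0.4 to 0.825 m from the base axis. Payload 7 kg.
Tool frame: the origin (TCP) lies on the centre line of the jaws, within the pads' length; the fingertips stand 22 mm ahead of it and the grasp point (between the pads) lies 3 mm ahead of it; z points along the fingers, y is the line along which they close (so a half turn about z gives the same grasp; the last joint's range is limited). The gripper opens to 88 mm and grips with 3 to 60 N. Pads are 19 mm wide; open, the fingers measure 130 mm over their backs; the gripper's body (78 mm by 193 mm) begins 47 mm behind the grasp point.
Start: joints at [-0.957, 0.359, 0.012, 0, -1.224, -0.288], TCP at [0.216, -0.639, 0.249] pointing down, gripper open.
Joint ranges: [-3.07, 3.07], [-1.43, 2.12], [-1.02, 1.25], [-3.03, 1.67], [-3.05, -0], [-3.03, 3.03]. Speed limits (rad/s): [2.39, 2.39, 3.01, 3.14, 3.14, 3.14].

### API

Orientations are given as [roll, pitch, yaw] about the fixed x, y, z axes, in that order (R = Rz(yaw) Ry(pitch) Rx(roll)).
In Python, from station import monitor, viewer, order gives the robot as it stands. The module is installed in compiled form; this text tells all that it offers.
- The arm moves only by the tool servo_tool, never from a script. Its argument "targets" is a list of rows, each an object with "angular": the turn, a rotation vector about the tool's x, y, z in degrees, a list of three; "xyz": the shift along the tool's x, y, z in cm, a list of three; "claw": the finger opening in cm, from 0 to 8.76. A call has 1 to 20 rows; each row shifts and turns the commanded pose from where the row before left it, along the tool's axes as they then stand; what a row does not reach is not made up. A row lasts 1/10 s, in which the tool goes at most 50 mm and 8.59 degrees, less where a joint would pass 70% of its speed; a pose out of reach is approached as far as the arm can. A call is refused whole if a number of a shift passes 5 or a number of a turn 8.59, either way. A call with a gripper value outside its range is refused whole. The fingers move at their own pace and stop on an object; "force" is the grip in N (left out, the last holds). Time passes only in rows, so rows that do not move let the fingers close. It gives the time, the measured TCP pose, the force, the opening and the grip force at its end, in the units of the state.
- monitor.get_state(): the state, without advancing time (a new reading comes with each control period).
- viewer.grab_frame(name): name is "scene" or "top" or "wrist"; returns a dict with "color" (384x512x3 uint8, blue, green, red), "fovy" (degrees; the focal length in pixels is half the picture's height over the tangent of half this angle, whatever the lens; pixels are square), "cx", "cy" (the principal point, pixels), "k1" (the pictures are not rectified: a ray, as slopes to the right and down, at radius r is drawn at 1 + k1 r^2 times it, then the intrinsics apply), "R" (3x3) and "t" (3): a world point X has camera coordinates R X + t. Camera axes: x right, y down, z forward; pixel columns grow to the right and rows downward; lengths in m; the calibration is good to about 2 mm. A picture is of the moment at which its call begins. There is no depth.
- order.job_done(): hands the job in; it is judged then, once.
The state is a dict: "t": time; "q": joint angles; "qd": joint speeds; "joint_efforts": joint torques, N m; "eef_pos": TCP position; "ee_rot": TCP orientation; "force": force on the tool from outside, world axes, zero at the start; "moment": the same for the moment, N m; "width": finger opening in m; "gripper_force": force on a finger pad.
Only numpy, scipy, OpenCV 4.12 (cv2) and the standard library are available. Lean on these libraries where they do the work, as an engineer would, in place of code of your own. Each camera call takes 0.05 s, during which the arm holds its last target. There are 200 camera calls.

### The job

One of the small clear tubs on the rubber mat is still open, and its green lid lies on the bench under the pliers: lay the pliers flat inside the clear plastic tray, then put the lid on the open tub and press it down until both ends click under the rim and it sits fully home and level. Handle the lid gently, since the thin plastic cracks if it is squeezed or pressed hard. Leave the tub standing where it is on the mat and do not disturb the other things.

Things in the scene. Friction and masses are not known exactly. Their poses are not given: they have to be found in the camera images.
- tub: The open clear tub, staples in its bottom (part of it), about 0.45 kg, standing free on the mat in any of three places in a row with two lidded tubs. 88 mm long (x) by 52 wide (y) by 48 high, walls 3 mm; origin at the centre of its underside, z up. Along each short end, at the rim, an outside bead stands 3 mm proud. Neighbours' lids are about 35 mm from where its own lid's long sides come.
- tub_seat (a point): Point in the open tub 33 mm above the centre of its underside: when the lid is fully home the lid's origin is here (2 mm play across the width). Set on loosely, the lid first stops about 10 mm higher, its clips resting on the end beads; it finds its place if within about 2 mm across and 3 mm along.
- lid: The loose green lid, right way up on the bench, about 70 g; cracks if the fingers load it with over 90 N in all (both fingers' forces added). 100 mm long (x) by 61 wide (y) by 19.5 high; origin at the centre of its lower edge plane, z up; same either way round. Plain straight long sides, gripped across the 61 mm. Flat panel, top 17.5 mm above the origin, in a rim 2.5 mm wide rising to 19.5 mm.
- lid_end_a (a point): Point on the lid's lower edge plane at its +x end, 47 mm from the origin, under a springy clip 30 mm wide; 33 mm above the tub's underside when that end is snapped home, about 43 mm when not. Pressed down near it, an end snaps at about 5 to 12 N (both, pressed in the middle, at about 10 to 18 N) and then stays down.
- lid_end_b (a point): The same point at the lid's -x end (x = -47 mm).
- pliers: Pliers with blue grips lying flat on the lid's rim, 0.2 kg, 11 mm thick. Origin at the underside below the pivot; x axis to the nose, z up. At the pivot a steel block with parallel sides, 30 mm long (x) and 24 wide (y), centred on the origin, is the place to grip; nose to x = 63 mm, blue handles to x = -102 mm, 44 mm wide over both. Centre of mass at the pivot.
- pliers_nose (a point): Tip of the pliers' nose, 63 mm ahead of their origin.
- pliers_heel (a point): Between the ends of the blue handles, 100 mm behind the origin of the pliers.
- tray: Open clear plastic tray fixed to the bench, 230 mm (x) by 180 mm (y) by 36 mm high outside, walls and floor 3 mm; origin at the centre of its underside. A screwdriver lies in it along x, leaving the wider free strip on one side.
- screwdriver: Orange-handled screwdriver, 190 mm long, lying in the tray roughly along the tray's x axis; handle (towards its -x) about 26 mm thick. Origin under its middle. Not to be moved, beyond a nudge.
- mat: Black rubber mat stuck to the bench, 130 mm (x) by 290 mm (y) by 3 mm thick, origin at the centre of its underside. The three tubs stand on it in a row along its y axis at about -96, 0 and +96 mm, their long sides along its x axis.
- tub_b: A like clear tub with its green lid already on: 100 by 61 mm over the lid, 52 mm high, origin under its centre. Leave alone.
- tub_c: Another like tub with its green lid already on, same size. Leave alone.
- odd_lid: A larger grey lid, 118 by 74 by 15 mm, lying on the bench; it belongs to something else. Origin at the centre of its underside. Leave alone.
- tin: Open tin full of fencing staples, 89 mm across and about 98 mm high, origin under its centre. Leave alone.
- spray_can: Orange and white spray can, 52 mm across and 191 mm high, origin under its centre. Leave alone.
- mallet: Rubber mallet lying down: head a cylinder 50 mm thick and 78 mm long about the origin, wooden handle to y = 227 mm. Leave alone.
Not all that is in view belongs to the job. What is meant by the pliers is not pink or yellow, and is the larger of those in its own colour.

How it is judged:
On the way, in this order (a step that is already met when the one before it is completed fails the run):
1. the pliers lie inside the clear tray (x of pliers_nose in the frame of tray between -0.115 and 0.115 m and y of pliers_nose in the frame of tray between -0.09 and 0.09 m and z of each of pliers_nose, pliers_heel in the frame of tray below 0.036 m and x of pliers_heel in the frame of tray between -0.115 and 0.115 m and y of pliers_heel in the frame of tray between -0.09 and 0.09 m), for 0.2 s.
2. both ends of the lid are snapped home on the tub (z of each of lid_end_a, lid_end_b in the frame of tub below 0.036 m and horizontal distance between lid and tub_seat below 0.006 m and angle between the x axis of lid and the x axis of tub, either way round below 0.12 rad and angle between lid's own z axis and vertical below 0.08 rad), for 0.2 s.
At the end, for the whole second after the job is handed in: The lid sits on the tub with both ends snapped down (each end within 3 mm of fully home, centre within 6 mm, lid level); the tub stands upright within 40 mm of where it stood; the pliers lie wholly inside the tray, no part propped above its rim; all at rest (all of step 1 and all of step 2 and distance of tub from where it was at the start of the episode below 0.04 m and angle between tub's own z axis and vertical below 0.06 rad and linear speed of each of lid, tub, pliers below 0.02 m/s); the robot touches nothing.
It fails at once if the lid is squeezed or pressed hard enough to crack it (over 90 N between the fingers and the lid) (contact force between the fingers and lid above 90 N).
It fails at once if the open tub is tipped (angle between tub's own z axis and vertical above 0.35 rad).
It fails at once if a bystander is disturbed: a lidded tub, the grey lid, tin, spray can or mallet moved more than 30 mm (distance of any of tub_b, tub_c, odd_lid, tin, spray_can, mallet from where it was at the start of the episode above 0.03 m).
It fails at once if the screwdriver in the tray is moved more than 40 mm (distance of screwdriver from where it was at the start of the episode above 0.04 m).
It also fails if it takes over 61 s, if anything falls off the work surface, if the arm or the gripper's body presses on something with over 40 N, if the wrist force passes 120 N, or if a joint passes its speed limit or range.

## Working session

There is one attempt and no reset: what is moved stays moved. The work goes in short steps, Python scripts to look and compute and a tool call to move; the robot and the scene stay as the last step left them, time stands still between calls to the robot, and variables do not carry over. Pictures are saved under pics/ and viewed, at most 10 in all, crops included, and the job is handed in when it is done.

Besides the shell and the picture viewer there is one more tool, called as name([rows], argument=value, ...), one row to a line, values as JSON. servo_tool: Moves the arm, as the interface text tells. Its arguments: {"type":"object","properties":{"targets":{"type":"array"},"force":{"type":"number"}},"required":["targets"]}

```bash
mkdir -p pics; cat > h.py <<'E'
import numpy as np, cv2, json, pickle
from station import monitor, viewer, order
def grab(n,save=None):
    f=viewer.grab_frame(n)
    if save: cv2.imwrite('pics/'+save,f['color']); pickle.dump(f,open('pics/'+save+'.pkl','wb'))
    return f
def K(f):
    F=192/np.tan(np.radians(f['fovy'])/2); return np.array([[F,0,f['cx']],[0,F,f['cy']],[0,0,1.]])
def ray(f,p):
    R=np.array(f['R']);t=np.array(f['t'])
    s=cv2.undistortPoints(np.array(p,float).reshape(-1,1,2),K(f),np.array([f['k1'],0,0,0,0.])).reshape(-1,2)
    return -R.T@t, np.c_[s,np.ones(len(s))]@R
def onz(f,p,z):
    o,d=ray(f,p); return o+d*((z-o[2])/d[:,2])[:,None]
def proj(f,X):
    R=np.array(f['R']);t=np.array(f['t'])
    return cv2.projectPoints(np.array(X,float).reshape(-1,1,3),cv2.Rodrigues(R)[0],t,K(f),np.array([f['k1'],0,0,0,0.]))[0].reshape(-1,2)
E
python3 - <<'E'
from h import *
a=grab('top','top0.png');b=grab('scene','scene0.png')
for f in(a,b):print(f['fovy'],f['k1'],-np.array(f['R']).T@f['t'])
cv2.imwrite('pics/top0b.png',cv2.resize(a['color'],(800,600),interpolation=cv2.INTER_CUBIC))
print(monitor.get_state())
E
```

```text
49.42022821267476 -0.12174986960253742 [ 0.41340902 -0.0960775   1.13608366]
43.948047383283274 -0.12147358920449874 [1.14732292 0.72224646 1.19687444]
{'t': 0.1, 'q': array([-9.56937266e-01,  3.59335829e-01,  1.11691534e-02, -3.03781856e-04,
       -1.22410929e+00, -2.88069375e-01]), 'qd': array([-4.52338773e-04, -4.68187210e-04,  1.50800391e-03,  2.41806490e-03,
       -4.70709855e-05,  7.53763961e-04]), 'joint_efforts': array([-1.18828135e-03, -5.84165204e+01,  2.93754208e+01,  7.01563686e+00,
        1.01651932e-02, -5.41978920e-05]), 'eef_pos': array([ 0.21586868, -0.63913069,  0.24771204]), 'ee_rot': array([ 3.14009284e+00, -1.46583899e-04, -2.81590629e+00]), 'force': array([ 0.91060856, -1.06562131, -0.88097819]), 'moment': array([ 0.00577507,  0.04352278, -0.01617286]), 'gripper_force': 0.0, 'width': 0.08778491901140441}
```

View pics/top0b.png

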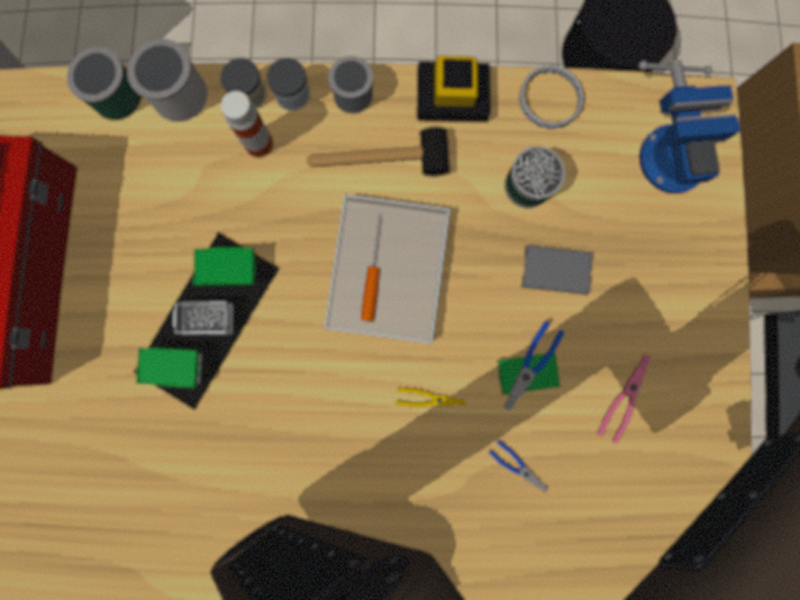

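View pics/scene0.png

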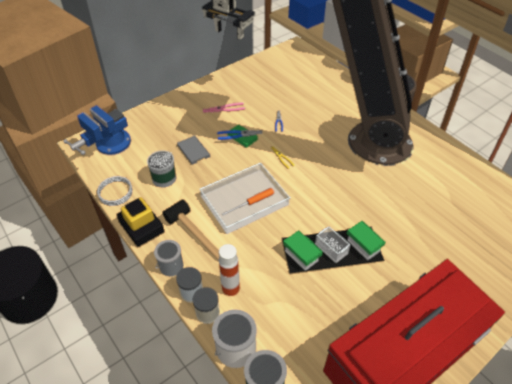

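The top view (800 px wide) shows these candidates for the pliers:
- large blue pliers on the green lid, at (527,375)
- small blue pliers at (520,467)
- yellow pliers at (430,397)
- pink pliers at (630,395)

I choose the large blue pair. The open tub is the middle one, at (204,318), and the tray's wider free strip is to the right of the screwdriver.

```bash
python3 - <<'E'
from h import *
f=pickle.load(open('pics/top0.png.pkl','rb')); im=f['color']; hsv=cv2.cvtColor(im,cv2.COLOR_BGR2HSV)
def blobs(m,amin,z,name):
    n,l,s,c=cv2.connectedComponentsWithStats(m)
    for i in range(1,n):
        if s[i,4]>amin:
            p=np.argwhere(l==i)[:,::-1].astype(float); w=onz(f,p,z)[:,:2]
            r=cv2.minAreaRect((w*1000).astype(np.float32)); 
            print(name,np.round(c[i]),s[i,4],'w',w.mean(0).round(4),'rect',np.round(r[0],1),np.round(r[1],1),round(r[2],1))
g=cv2.inRange(hsv,(45,100,40),(80,255,255)); blobs(g,150,.0195,'green@.0195'); blobs(g,800,.055,'green@.055')
b=cv2.inRange(hsv,(105,110,40),(125,255,255));b[:, :300]=0; b[:190]=0; blobs(b,20,.030,'blue')
o=cv2.inRange(hsv,(3,180,100),(14,255,255)); blobs(o,60,.016,'orange')
S=1.5625
P=lambda *a:np.array(a)/S
print('tray rim corners',onz(f,P((346,195),(455,207),(435,342),(327,328)),.036).round(3))
print('mat corners',onz(f,P((221,234),(279,267),(195,408)),.003).round(3))
print('shaft',onz(f,P((380,215),(375,266),(368,320)),.012).round(3))
crop=cv2.resize(im[195:275,300:390],(675,600),interpolation=cv2.INTER_CUBIC)
crop2=cv2.resize(im[140:270,75:190],(531,600),interpolation=cv2.INTER_CUBIC)
cv2.imwrite('pics/c1.png',crop);cv2.imwrite('pics/c2.png',crop2)
E
```

```text
green@.0195 [143. 170.] 990 w [0.5642 0.193 ] rect [565.2 193.7] [ 71.3 110.2] 0.7
green@.0195 [107. 235.] 967 w [0.3885 0.2859] rect [388.1 288. ] [108.6  71.4] 86.8
green@.0195 [349. 241.] 242 w [ 0.3809 -0.366 ] rect [ 376.7 -369.1] [39.5 75.1] 49.0
green@.0195 [326. 238.] 240 w [ 0.3879 -0.3015] rect [ 382.7 -304. ] [58.9 40.6] 0.2
green@.055 [143. 170.] 990 w [0.5594 0.1838] rect [560.4 184.5] [ 69.1 106.7] 0.7
green@.055 [107. 235.] 967 w [0.3893 0.2738] rect [388.9 275.7] [105.2  69.1] 86.8
blue [342. 219.] 76 w [ 0.4379 -0.3442] rect [ 436.6 -343.5] [ 9.  84.1] 63.9
blue [351. 225.] 78 w [ 0.4235 -0.3689] rect [ 422.  -368.8] [10.7 83.6] 55.3
blue [328. 291.] 31 w [ 0.2494 -0.3063] rect [ 250.5 -304.6] [54.5  3.7] 45.6
blue [323. 296.] 29 w [ 0.2342 -0.2934] rect [ 235.5 -291.3] [56.9  5. ] 55.3
orange [237. 188.] 228 w [ 0.52   -0.0614] rect [521.2 -61.4] [19.  90.7] 84.2
tray rim corners [[ 0.688 -0.018  0.036]
 [ 0.67  -0.206  0.036]
 [ 0.437 -0.173  0.036]
 [ 0.459  0.009  0.036]]
mat corners [[0.624 0.205 0.003]
 [0.566 0.099 0.003]
 [0.317 0.241 0.003]]
shaft [[ 0.659 -0.077  0.012]
 [ 0.569 -0.069  0.012]
 [ 0.474 -0.059  0.012]]
```

View pics/c1.png

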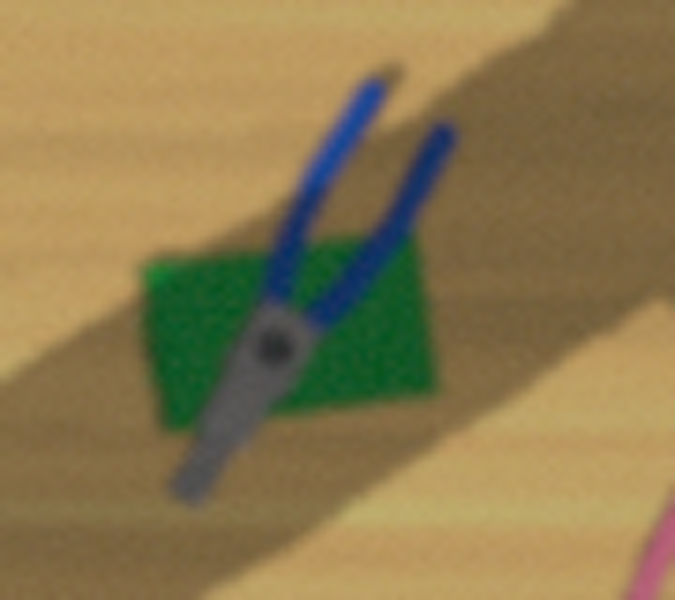

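View pics/c2.png

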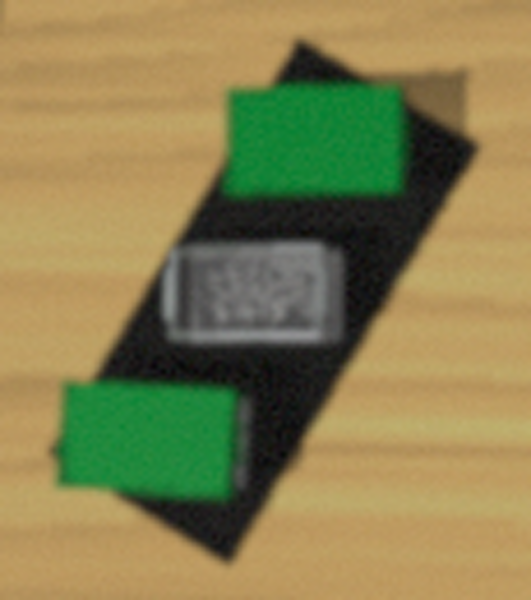

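```bash
python3 - <<'E'
from h import *
f=pickle.load(open('pics/top0.png.pkl','rb'))
C=lambda *a:np.array(a)/7.5+np.array([300,195])
piv=onz(f,C((275,347)),.0305)[0];tip=onz(f,C((187,497)),.028)[0];hl=onz(f,C((375,85),(445,130)),.028)
print('piv',piv.round(4),'tip',tip.round(4),'heel',hl.mean(0).round(4))
d=tip-hl.mean(0);print('yaw',np.degrees(np.arctan2(d[1],d[0])),np.linalg.norm(d[:2]),'alt',np.degrees(np.arctan2(*(tip-piv)[[1,0]])), 'piv->tip',np.linalg.norm((tip-piv)[:2]))
l=onz(f,C((145,268),(415,238),(437,392),(168,428)),.018);c=l.mean(0)
print('lid',l.round(4),c.round(4));e=l[0]+l[3]-l[1]-l[2];print('lid yaw',np.degrees(np.arctan2(e[1],e[0])))
E
```

```text
piv [ 0.3798 -0.3292  0.0305] tip [ 0.3266 -0.2983  0.028 ] heel [ 0.4653 -0.3787  0.028 ]
yaw 149.90132303610463 0.16026760858859002 alt 149.90041192672143 piv->tip 0.0614495267366571
lid [[ 0.4073 -0.2848  0.018 ]
 [ 0.4188 -0.3828  0.018 ]
 [ 0.3636 -0.3908  0.018 ]
 [ 0.3503 -0.2932  0.018 ]] [ 0.385  -0.3379  0.018 ]
lid yaw 97.22662782982614
```

The crop confirms the choice: large blue pliers, pivot at crop (275,347), nose at lower left, lying on the green lid. In the tub crop the open tub is the middle one, about square to its neighbours, and the mat is skewed beneath them.

```bash
cat >> h.py <<'E'
from scipy.spatial.transform import Rotation as Ro
def plan(x,y,z,yaw=None):
    s=monitor.get_state(); R=Ro.from_euler('xyz',s['ee_rot']); d=R.inv().apply(np.array([x,y,z])-s['eef_pos'])*100
    print('t',round(s['t'],2),'pos',s['eef_pos'].round(4),'rpy',np.degrees(s['ee_rot']).round(2),'q6',s['q'][5].round(2),'F',np.round(s['force'],1),'w',round(s['width'],4),'g',round(s['gripper_force'],1))
    print(' shift cm',d.round(2), '' if yaw is None else 'turn %s'%np.degrees((R.inv()*Ro.from_euler('xyz',[np.pi,0,np.radians(yaw)])).as_rotvec()).round(2))
E
python3 -c "
from h import *
plan(.38,-.329,.2,150)"
```

```text
t 0.1 pos [ 0.2159 -0.6391  0.2477] rpy [ 1.7991e+02 -1.0000e-02 -1.6134e+02] q6 -0.29 F [ 0.9 -1.1 -0.9] w 0.0878 g 0.0
 shift cm [-25.47  24.12   4.8 ] turn [ 8.000e-02 -4.000e-02  4.866e+01]
```

servo_tool([
  {"xyz": [-3.2,3.0,0.6],"angular": [0,0,0],"claw": 8.7},
  {"xyz": [-3.2,3.0,0.6],"angular": [0,0,0],"claw": 8.7},
  {"xyz": [-3.2,3.0,0.6],"angular": [0,0,0],"claw": 8.7},
  {"xyz": [-3.2,3.0,0.6],"angular": [0,0,0],"claw": 8.7},
  {"xyz": [-3.2,3.0,0.6],"angular": [0,0,0],"claw": 8.7},
  {"xyz": [-3.2,3.0,0.6],"angular": [0,0,0],"claw": 8.7},
  {"xyz": [-3.2,3.0,0.6],"angular": [0,0,0],"claw": 8.7},
  {"xyz": [-3.1,3.1,0.6],"angular": [0,0,0],"claw": 8.7},
  {"xyz": [0,0,0],"angular": [0,0,8.1],"claw": 5},
  {"xyz": [0,0,0],"angular": [0,0,8.1],"claw": 5},
  {"xyz": [0,0,0],"angular": [0,0,8.1],"claw": 5},
  {"xyz": [0,0,0],"angular": [0,0,8.1],"claw": 5},
  {"xyz": [0,0,0],"angular": [0,0,8.1],"claw": 5},
  {"xyz": [0,0,0],"angular": [0,0,8.1],"claw": 5},
  {"xyz": [0,0,0],"angular": [0,0,0],"claw": 5},
  {"xyz": [0,0,0],"angular": [0,0,0],"claw": 5},
])

```text
t: 1.7
eef_pos: [0.3803, -0.3294, 0.2004]
ee_rot: [3.142, -0.0, 2.623]
force: [0.2, 0.3, 0.1]
width: 0.0503
gripper_force: 0.0
```

```bash
python3 - <<'E'
from h import *
f=grab('wrist','w1.png');g=grab('top','top1.png')
print(-np.array(f['R']).T@f['t'],f['fovy'])
plan(.38,-.329,.1,150)
print(proj(f,[[.3798,-.3292,.0305],[.3266,-.2983,.028]]))
E
```

```text
[ 0.31740222 -0.29442585  0.33697298] 64.61319983852836
t 1.8 pos [ 0.3804 -0.3295  0.2005] rpy [ 1.8000e+02 -1.0000e-02  1.5025e+02] q6 -1.77 F [-0.  -0.6  0.3] w 0.0502 g 0.0
 shift cm [ 0.06  0.02 10.05] turn [ 0.   -0.01  0.25]
[[254.57791295 181.9424828 ]
 [255.1323365  121.06106678]]
```

View pics/w1.png

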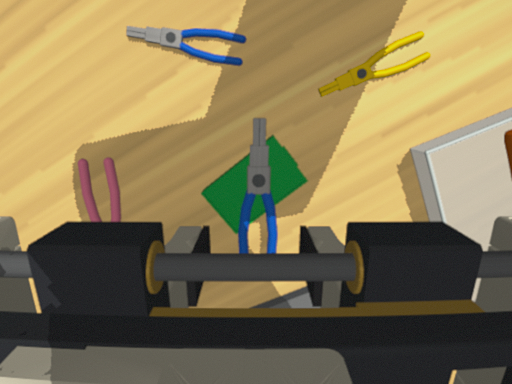

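The wrist view shows the pivot at (259,180), the nose tip at (260,119) and lid corners near (273,136), (306,180), (238,232) and (203,191).

```bash
python3 - <<'E'
from h import *
f=pickle.load(open('pics/w1.png.pkl','rb'))
p=onz(f,[(259,180.5)],.0305)[0];t=onz(f,[(260,119.5)],.028)[0];h=onz(f,[(257.5,245)],.03)[0]
print(p,t,np.degrees(np.arctan2(*(t-p)[[1,0]])),np.degrees(np.arctan2(*(t-h)[[1,0]])))
m=cv2.inRange(cv2.cvtColor(f['color'],cv2.COLOR_BGR2HSV),(45,100,30),(80,255,255))
l=onz(f,[(273,136),(306,180),(238,232),(203,191)],.0175);print(l.round(4),l.mean(0).round(4))
print('len',np.linalg.norm(l[1]-l[2]),np.linalg.norm(l[0]-l[1])); e=(l[1]+l[0]-l[2]-l[3]);print(np.degrees(np.arctan2(e[1],e[0])))
plan(*p[:2],.1)
E
```

```text
[ 0.38073242 -0.32446779  0.0305    ] [ 0.32766828 -0.29335097  0.028     ] 149.61263350387787 149.4457346738359
[[ 0.3493 -0.2898  0.0175]
 [ 0.408  -0.2813  0.0175]
 [ 0.4237 -0.3757  0.0175]
 [ 0.3634 -0.3845  0.0175]] [ 0.3861 -0.3328  0.0175]
len 0.09564087567208035 0.059335631625374294
98.93626999377145
t 1.8 pos [ 0.3804 -0.3295  0.2005] rpy [ 1.8000e+02 -1.0000e-02  1.5025e+02] q6 -1.77 F [-0.  -0.6  0.3] w 0.0502 g 0.0
 shift cm [ 0.22  0.45 10.05]
```

servo_tool([
  {"xyz": [0.2,0.35,4.0],"angular": [0,0,0.6],"claw": 5},
  {"xyz": [0,0,4.0],"angular": [0,0,0],"claw": 5},
  {"xyz": [0,0,3.0],"angular": [0,0,0],"claw": 5},
  {"xyz": [0,0,2.0],"angular": [0,0,0],"claw": 5},
  {"xyz": [0,0,1.5],"angular": [0,0,0],"claw": 5},
  {"xyz": [0,0,0.8],"angular": [0,0,0],"claw": 5},
  {"xyz": [0,0,0.3],"angular": [0,0,0],"claw": 5},
  {"xyz": [0,0,0],"angular": [0,0,0],"claw": 5},
  {"xyz": [0,0,0],"angular": [0,0,0],"claw": 5},
])

```text
t: 2.7
eef_pos: [0.381, -0.3257, 0.0453]
ee_rot: [3.141, 0.001, 2.609]
force: [-0.0, 0.8, 0.3]
width: 0.05
gripper_force: 0.0
```

servo_tool([
  {"xyz": [0,0,0],"angular": [0,0,0],"claw": 3.5},
  {"xyz": [0,0,0],"angular": [0,0,0],"claw": 2.8},
  {"xyz": [0,0,0],"angular": [0,0,0],"claw": 2.0},
  {"xyz": [0,0,0],"angular": [0,0,0],"claw": 2.0},
  {"xyz": [0,0,0],"angular": [0,0,0],"claw": 2.0},
], force=30)

```text
t: 3.2
eef_pos: [0.3806, -0.3256, 0.0448]
ee_rot: [3.142, 0.0, 2.609]
force: [-0.5, 0.3, 2.9]
width: 0.0236
gripper_force: 30.0
```

servo_tool([
  {"xyz": [0,0,-1.0],"angular": [0,0,0],"claw": 2.0},
  {"xyz": [0,0,-3.0],"angular": [0,0,0],"claw": 2.0},
  {"xyz": [0,0,-4.0],"angular": [0,0,0],"claw": 2.0},
  {"xyz": [0,0,-4.0],"angular": [0,0,0],"claw": 2.0},
  {"xyz": [0,0,0],"angular": [0,0,-8],"claw": 2.0},
  {"xyz": [0,0,0],"angular": [0,0,-8],"claw": 2.0},
  {"xyz": [0,0,0],"angular": [0,0,-7.5],"claw": 2.0},
  {"xyz": [0,0,0],"angular": [0,0,0],"claw": 2.0},
])

```text
t: 4.0
eef_pos: [0.3802, -0.3254, 0.1651]
ee_rot: [3.141, 0.0, 3.021]
force: [-0.5, -0.4, -1.4]
width: 0.0233
gripper_force: 30.0
```

```bash
python3 - <<'E'
from h import *
plan(.5395,-.1323,.165,173)
E
```

```text
t 4.0 pos [ 0.3802 -0.3254  0.1651] rpy [1.7999e+02 1.0000e-02 1.7307e+02] q6 -1.38 F [-0.5 -0.4 -1.4] w 0.0233 g 30.0
 shift cm [-1.348e+01  2.109e+01  1.000e-02] turn [0.01 0.01 0.07]
```

servo_tool([
  {"xyz": [-2.25,3.5,0],"angular": [0,0,0],"claw": 2.0},
  {"xyz": [-2.25,3.5,0],"angular": [0,0,0],"claw": 2.0},
  {"xyz": [-2.25,3.5,0],"angular": [0,0,0],"claw": 2.0},
  {"xyz": [-2.25,3.5,0],"angular": [0,0,0],"claw": 2.0},
  {"xyz": [-2.25,3.5,0],"angular": [0,0,0],"claw": 2.0},
  {"xyz": [-2.25,3.6,0],"angular": [0,0,0],"claw": 2.0},
  {"xyz": [0,0,0],"angular": [0,0,0],"claw": 2.0},
  {"xyz": [0,0,0],"angular": [0,0,0],"claw": 2.0},
])

```text
t: 4.8
eef_pos: [0.5404, -0.1316, 0.1643]
ee_rot: [-3.141, -0.001, 3.017]
force: [0.0, -0.6, -2.1]
width: 0.0238
gripper_force: 30.0
```

```bash
python3 - <<'E'
from h import *
f=grab('wrist','w2.png');g=grab('top','top2.png')
plan(.5395,-.1323,.165,173)
c,s=np.cos(np.radians(-7)),np.sin(np.radians(-7))
T=lambda x,y,z:[.5635+x*c-y*s,-.097+x*s+y*c,z]
def draw(f):
    im=cv2.resize(f['color'],None,fx=1,fy=1)
    for x in(-.115,.115):
        for y in(-.09,.09):
            u=proj(f,[T(x,y,.036)])[0]; cv2.circle(im,tuple(int(v) for v in u),2,(255,0,255),-1)
    return im
cv2.imwrite('pics/w2d.png',np.vstack([draw(f),draw(g)[100:316]])[:600])
E
```

```text
t 4.9 pos [ 0.5396 -0.1329  0.1644] rpy [-1.7999e+02 -6.0000e-02  1.7284e+02] q6 -1.81 F [-0.  -0.2 -2.4] w 0.0238 g 30.0
 shift cm [ 0.02  0.06 -0.06] turn [-0.01 -0.06 -0.16]
```

View pics/w2d.png

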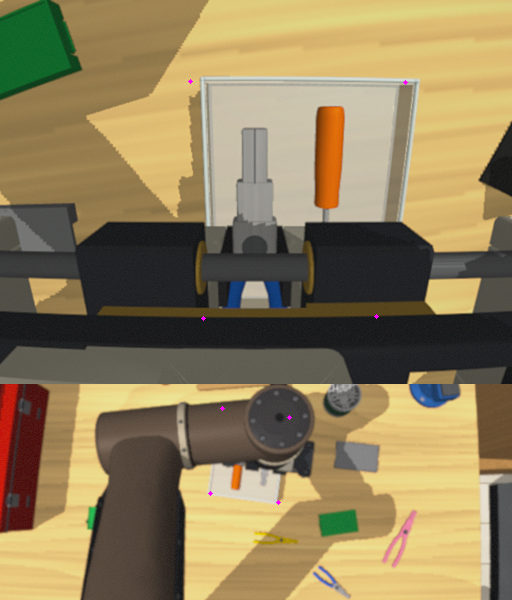

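The wrist view shows the pliers held squarely, nose at (255,128), above the strip to the left of the screwdriver. The tray's near corners are at about (203,79) and (418,81).

```bash
python3 - <<'E'
from h import *
f=pickle.load(open('pics/w2.png.pkl','rb'));g=pickle.load(open('pics/top2.png.pkl','rb'))
r=onz(f,[(203,79),(418,81)],.036);print('near corners',r.round(4),np.linalg.norm(r[0]-r[1]),np.degrees(np.arctan2(*(r[1]-r[0])[[0,1]])))
a,b=onz(f,[(316,160),(343,160)],.016);print('handle',a.round(4),b.round(4))
# pivot of held pliers, at z of pads
print('held pivot',onz(f,[(255,244)],.1644-.044+.0305))
# lid in top2 and wrist2, unobstructed
m=cv2.inRange(cv2.cvtColor(g['color'],cv2.COLOR_BGR2HSV),(45,100,30),(80,255,255));m[:,:280]=0
n,l,s,c=cv2.connectedComponentsWithStats(m);i=1+s[1:,4].argmax()
p=np.argwhere(l==i)[:,::-1].astype(float);q=cv2.minAreaRect((onz(g,p,.0185)[:,:2]*1000).astype(np.float32));print('lid top',q,s[i])
E
```

```text
near corners [[ 0.4379 -0.1618  0.036 ]
 [ 0.4601  0.0173  0.036 ]] 0.18047018590810732 7.060877070188541
handle [ 0.5206 -0.0703  0.016 ] [ 0.5237 -0.0447  0.016 ]
held pivot [[ 0.53741202 -0.13108329  0.1509    ]]
lid top ((386.7239990234375, -335.1512451171875), (58.436405181884766, 101.23690795898438), 8.251487731933594) [319 226  39  26 804]
```

servo_tool([
  {"xyz": [0,1.2,0],"angular": [0,0,0],"claw": 2.0},
  {"xyz": [0,0,3.0],"angular": [0,0,0],"claw": 2.0},
  {"xyz": [0,0,3.0],"angular": [0,0,0],"claw": 2.0},
  {"xyz": [0,0,3.0],"angular": [0,0,0],"claw": 2.0},
  {"xyz": [0,0,2.5],"angular": [0,0,0],"claw": 2.0},
  {"xyz": [0,0,1.2],"angular": [0,0,0],"claw": 2.0},
  {"xyz": [0,0,0.5],"angular": [0,0,0],"claw": 2.0},
  {"xyz": [0,0,0.2],"angular": [0,0,0],"claw": 2.0},
  {"xyz": [0,0,0],"angular": [0,0,0],"claw": 2.0},
  {"xyz": [0,0,0],"angular": [0,0,0],"claw": 2.0},
])

```text
t: 5.9
eef_pos: [0.5425, -0.1207, 0.0317]
ee_rot: [3.141, 0.002, 3.019]
force: [-0.4, -0.1, -0.7]
width: 0.0234
gripper_force: 30.0
```

servo_tool([
  {"xyz": [0,0,0.1],"angular": [0,0,0],"claw": 2.0},
  {"xyz": [0,0,0.1],"angular": [0,0,0],"claw": 2.0},
  {"xyz": [0,0,0],"angular": [0,0,0],"claw": 2.0},
])

```text
t: 6.2
eef_pos: [0.5419, -0.1207, 0.0288]
ee_rot: [3.141, 0.0, 3.019]
force: [-0.7, 0.2, -1.6]
width: 0.0234
gripper_force: 30.0
```

servo_tool([
  {"xyz": [0,0,0],"angular": [0,0,0],"claw": 2.6},
  {"xyz": [0,0,0],"angular": [0,0,0],"claw": 3.2},
  {"xyz": [0,0,0],"angular": [0,0,0],"claw": 3.8},
  {"xyz": [0,0,0],"angular": [0,0,0],"claw": 3.8},
  {"xyz": [0,0,-1.0],"angular": [0,0,0],"claw": 3.8},
  {"xyz": [0,0,-3.0],"angular": [0,0,0],"claw": 3.8},
  {"xyz": [0,0,-4.0],"angular": [0,0,0],"claw": 3.8},
  {"xyz": [0,0,-5.0],"angular": [0,0,0],"claw": 3.8},
  {"xyz": [0,0,-5.0],"angular": [0,0,0],"claw": 3.8},
  {"xyz": [0,0,0],"angular": [0,0,0],"claw": 3.8},
])

```text
t: 7.2
eef_pos: [0.5454, -0.1211, 0.2172]
ee_rot: [3.141, 0.013, 3.02]
force: [1.4, -0.5, 0.2]
width: 0.038
gripper_force: 0.0
```

```bash
python3 - <<'E'
from h import *
f=grab('wrist','w3.png')
# plan to hover over tub with tool y along tub width
plan(.476,.23,.23,1.5)
plan(.476,.23,.23,-178.5)
plan(.386,-.334,.23,98)
E
```

```text
t 7.25 pos [ 0.5438 -0.1207  0.2136] rpy [179.92   0.48 172.99] q6 -1.83 F [-1.2  0.1 -1.6] w 0.038 g 0.0
 shift cm [10.99 33.98 -1.69] turn [ 7.3000e-01 -7.0000e-02  1.7149e+02]
t 7.25 pos [ 0.5438 -0.1207  0.2136] rpy [179.92   0.48 172.99] q6 -1.83 F [-1.2  0.1 -1.6] w 0.038 g 0.0
 shift cm [10.99 33.98 -1.69] turn [ 0.05  0.49 -8.51]
t 7.25 pos [ 0.5438 -0.1207  0.2136] rpy [179.92   0.48 172.99] q6 -1.83 F [-1.2  0.1 -1.6] w 0.038 g 0.0
 shift cm [ 13.04 -23.09  -1.79] turn [ 0.39  0.36 74.99]
```

View pics/w3.png

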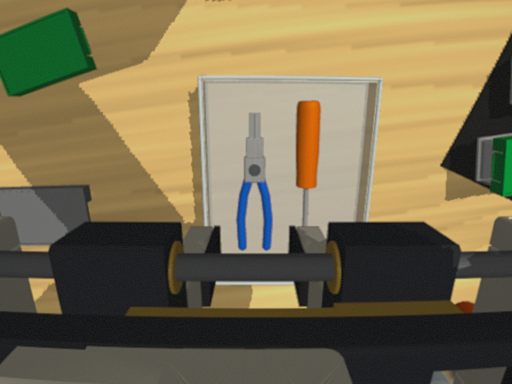

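The pliers lie flat in the free strip of the tray, nose at (254,113), heel at (254,248), with the screwdriver undisturbed. Next I survey the tub from above, in the orientation I will use for placing.

servo_tool([
  {"xyz": [1.4,4.2,-0.2],"angular": [0,0,0],"claw": 8},
  {"xyz": [1.4,4.2,-0.2],"angular": [0,0,0],"claw": 8},
  {"xyz": [1.4,4.2,-0.2],"angular": [0,0,0],"claw": 8},
  {"xyz": [1.4,4.2,-0.2],"angular": [0,0,0],"claw": 8},
  {"xyz": [1.4,4.3,-0.2],"angular": [0,0,0],"claw": 8},
  {"xyz": [1.3,4.3,-0.2],"angular": [0,0,0],"claw": 8},
  {"xyz": [1.3,4.3,-0.2],"angular": [0,0,0],"claw": 8},
  {"xyz": [1.4,4.3,-0.2],"angular": [0,0,0],"claw": 8},
])

```text
t: 8.05
eef_pos: [0.4731, 0.2316, 0.2243]
ee_rot: [-3.141, -0.001, 3.019]
force: [1.1, -0.2, 0.5]
width: 0.0801
gripper_force: 0.0
```

servo_tool([
  {"xyz": [0,0,0],"angular": [0,0,-8.2],"claw": 8},
  {"xyz": [0,0,0],"angular": [0,0,-8.2],"claw": 8},
  {"xyz": [0,0,0],"angular": [0,0,-8.2],"claw": 8},
  {"xyz": [0,0,0],"angular": [0,0,-8.2],"claw": 8},
  {"xyz": [0,0,0],"angular": [0,0,-8.2],"claw": 8},
  {"xyz": [0,0,0],"angular": [0,0,-8.2],"claw": 8},
  {"xyz": [0,0,0],"angular": [0,0,-8.2],"claw": 8},
  {"xyz": [0,0,0],"angular": [0,0,-8.2],"claw": 8},
  {"xyz": [0,0,0],"angular": [0,0,-8.2],"claw": 8},
  {"xyz": [0,0,0],"angular": [0,0,-8.2],"claw": 8},
  {"xyz": [0,0,0],"angular": [0,0,-8.2],"claw": 8},
  {"xyz": [0,0,0],"angular": [0,0,-8.2],"claw": 8},
  {"xyz": [0,0,0],"angular": [0,0,0],"claw": 8},
  {"xyz": [0,0,0],"angular": [0,0,0],"claw": 8},
])

```text
t: 9.45
eef_pos: [0.4739, 0.2299, 0.2242]
ee_rot: [3.141, -0.001, -1.551]
force: [1.0, -0.4, 0.3]
width: 0.0799
gripper_force: 0.0
```

```bash
python3 - <<'E'
from h import *
f=grab('wrist','w4.png')
cv2.imwrite('pics/w4b.png',cv2.resize(f['color'],None,fx=1.5625,fy=1.5625,interpolation=cv2.INTER_CUBIC))
plan(.476,.23,.23,-88.5)
E
```

```text
t 9.5 pos [0.474  0.23   0.2243] rpy [ 1.7997e+02 -3.0000e-02 -8.8860e+01] q6 -0.8 F [-0.4 -0.1  0.2] w 0.0797 g 0.0
 shift cm [ 0.   -0.2  -0.57] turn [ 0.03 -0.03 -0.36]
```

View pics/w4b.png

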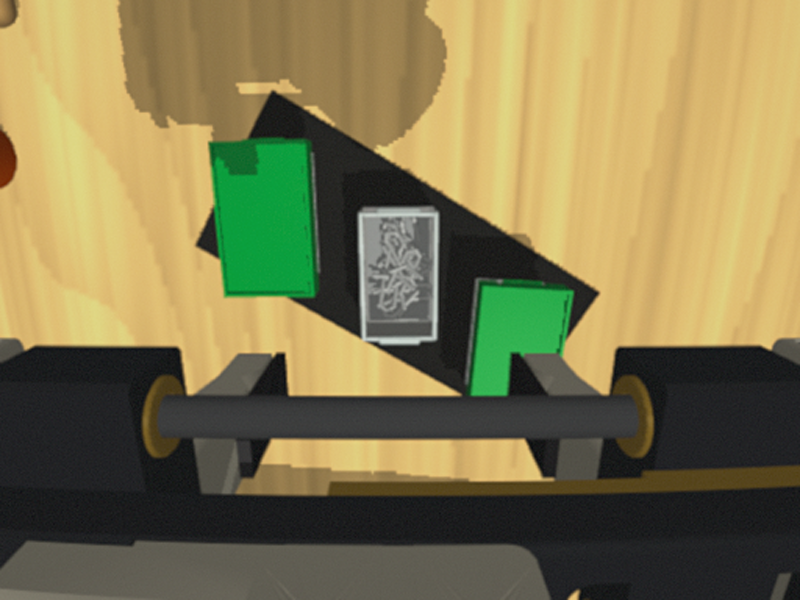

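The tub's rim corners are at (358,211), (439,210), (437,340) and (361,341) in the 1.56x view, with neighbours clear on both sides. Now I refine its edges.

```bash
cat >> h.py <<'E'
def tubfit(f,win,z=.051,thr=85):
    # rim (light) against black mat: outermost bright pixels, subpixel by upscale
    S=4; r0,r1,c0,c1=win
    g=cv2.resize(cv2.cvtColor(f['color'],cv2.COLOR_BGR2GRAY)[r0:r1,c0:c1],None,fx=S,fy=S,interpolation=cv2.INTER_CUBIC)
    m=(g>thr).astype(np.uint8); n,l,s,c=cv2.connectedComponentsWithStats(m); i=1+s[1:,4].argmax(); m=l==i
    H=m.shape[0]; ys=np.where(m.any(1))[0]; xs=np.where(m.any(0))[0]
    lo,hi=ys[0]+.15*(ys[-1]-ys[0]),ys[0]+.85*(ys[-1]-ys[0])
    L=[];Rr=[]
    for y in range(int(lo),int(hi),4):
        x=np.where(m[y])[0]; L.append((x[0],y)); Rr.append((x[-1]+1,y))
    T=[];B=[]
    w=xs[-1]-xs[0]
    for x in range(int(xs[0]+.4*w),int(xs[0]+.6*w),4):
        y=np.where(m[:,x])[0]; T.append((x,y[0])); B.append((x,y[-1]+1))
    P=lambda a:onz(f,(np.array(a,float)+.5)/S-.5+[c0,r0],z)
    return [P(a) for a in (L,Rr,T,B)]
E
python3 - <<'E'
from h import *
f=pickle.load(open('pics/w4.png.pkl','rb'))
L,R,T,B=tubfit(f,(125,226,215,295))
for n,a in zip('LRTB',(L,R,T,B)): print(n,a.mean(0).round(4),a.std(0).round(4))
for a in(L,R):
    q=np.polyfit(a[:,1],a[:,0],1);print('yaw dev deg from y',np.degrees(np.arctan(q[0])))
print('center x',(np.median(L[:,0])+np.median(R[:,0]))/2,'width',np.median(L[:,0])-np.median(R[:,0]),'y',(np.median(T[:,1])+np.median(B[:,1]))/2,'len',np.median(T[:,1])-np.median(B[:,1]))
c=onz(f,np.array([(358,211),(439,210),(437,340),(361,341)])/1.5625,.051);print(c.round(4),c.mean(0))
h=cv2.cvtColor(f['color'],cv2.COLOR_BGR2HSV);m=cv2.inRange(h,(45,100,30),(80,255,255));m[:,230:]=0
p=np.argwhere(m)[:,::-1].astype(float);print('left nb',cv2.minAreaRect((onz(f,p,.055)[:,:2]*1000).astype(np.float32)))
g=cv2.cvtColor(f['color'],cv2.COLOR_BGR2GRAY);print(g[176,220:292])
E
```

```text
L [0.4998 0.2278 0.051 ] [0.0038 0.0204 0.    ]
R [0.4456 0.2267 0.051 ] [0.0006 0.0204 0.    ]
T [0.4807 0.1797 0.051 ] [0.004  0.0001 0.    ]
B [0.4793 0.2771 0.051 ] [0.0044 0.003  0.    ]
yaw dev deg from y 3.1899542764659867
yaw dev deg from y -1.6643886701991046
center x 0.472202048673802 width 0.05322761126125114 y 0.2284308131415832 len -0.09740667461879557
[[0.4991 0.183  0.051 ]
 [0.4469 0.1813 0.051 ]
 [0.4444 0.2701 0.051 ]
 [0.4971 0.2718 0.051 ]] [0.47186396 0.22653776 0.051     ]
left nb ((559.2793579101562, 189.13616943359375), (65.41194152832031, 102.82585144042969), 1.4667720794677734)
[ 35  36  30  25  27  30  28  28  24  61 134 197 195 151 143 146 141 136
 143 157 162 161 157 154 156 155 156 151 137 110 113 146 160 150 140 139
 146 148 137 124 124 120 130 152 162 149 148 145 139 123 109  97  99 103
 113 131 138 162 197 188 104  35  31  37  38  34  29  27  24  30  26  24]
```

```bash
python3 -c "
from h import *
plan(.386,-.334,.224,-81.7)"
```

```text
t 9.5 pos [0.474  0.23   0.2243] rpy [ 1.7997e+02 -3.0000e-02 -8.8860e+01] q6 -0.8 F [-0.4 -0.1  0.2] w 0.0797 g 0.0
 shift cm [56.21  9.91  0.06] turn [ 0.04 -0.02 -7.16]
```

servo_tool([
  {"xyz": [4.7,0.82,0],"angular": [0,0,0],"claw": 8},
  {"xyz": [4.7,0.82,0],"angular": [0,0,0],"claw": 8},
  {"xyz": [4.7,0.82,0],"angular": [0,0,0],"claw": 8},
  {"xyz": [4.7,0.82,0],"angular": [0,0,0],"claw": 8},
  {"xyz": [4.7,0.82,0],"angular": [0,0,0],"claw": 8},
  {"xyz": [4.7,0.82,0],"angular": [0,0,0],"claw": 8},
  {"xyz": [4.7,0.83,0],"angular": [0,0,0],"claw": 8},
  {"xyz": [4.7,0.83,0],"angular": [0,0,0],"claw": 8},
  {"xyz": [4.7,0.83,0],"angular": [0,0,0],"claw": 8},
  {"xyz": [4.7,0.83,0],"angular": [0,0,0],"claw": 8},
  {"xyz": [4.6,0.83,0],"angular": [0,0,0],"claw": 8},
  {"xyz": [4.6,0.83,0],"angular": [0,0,0],"claw": 8},
  {"xyz": [0,0,0],"angular": [0,0,-7.2],"claw": 8},
  {"xyz": [0,0,0],"angular": [0,0,0],"claw": 8},
  {"xyz": [0,0,0],"angular": [0,0,0],"claw": 8},
  {"xyz": [0,0,0],"angular": [0,0,0],"claw": 8},
])

```text
t: 11.1
eef_pos: [0.3889, -0.3332, 0.2247]
ee_rot: [-3.141, 0.0, -1.423]
force: [0.3, 0.1, -0.3]
width: 0.0802
gripper_force: 0.0
```

```bash
cat >> h.py <<'E'
def lidfit(f,z):
    h=cv2.cvtColor(f['color'],cv2.COLOR_BGR2HSV);m=cv2.inRange(h,(45,90,25),(80,255,255))
    n,l,s,c=cv2.connectedComponentsWithStats(m);i=1+s[1:,4].argmax()
    p=np.argwhere(l==i)[:,::-1].astype(float);q=cv2.minAreaRect((onz(f,p,z)[:,:2]*1000).astype(np.float32));print(s[i],q)
    b=cv2.approxPolyDP(cv2.convexHull(p.astype(np.float32)),4,True).reshape(-1,2);w=onz(f,b,z)[:,:2];print(np.c_[b,w.round(4)]);return w
E
python3 - <<'E'
from h import *
f=grab('wrist','w5.png'); w=lidfit(f,.0195)
print(w.mean(0)); plan(*w.mean(0),.1,-81.7)
E
```

```text
[ 229  128   54   88 4554] ((386.6353759765625, -335.099853515625), (60.257572174072266, 101.76233673095703), 8.637273788452148)
[[ 2.820e+02  1.300e+02  3.650e-01 -3.876e-01]
 [ 2.810e+02  2.140e+02  3.494e-01 -2.906e-01]
 [ 2.320e+02  2.150e+02  4.069e-01 -2.807e-01]
 [ 2.290e+02  1.310e+02  4.229e-01 -3.778e-01]]
[ 0.38607357 -0.33416024]
t 11.15 pos [ 0.389  -0.3331  0.2248] rpy [-1.7998e+02 -1.0000e-02 -8.1490e+01] q6 0.47 F [ 0.   0.  -0.2] w 0.0802 g 0.0
 shift cm [ 0.06  0.31 12.48] turn [-0.02 -0.01  0.21]
```

servo_tool([
  {"xyz": [0.1,0.28,4.0],"angular": [0,0,-0.5],"claw": 8},
  {"xyz": [0,0,4.5],"angular": [0,0,0],"claw": 8},
  {"xyz": [0,0,4.5],"angular": [0,0,0],"claw": 8},
  {"xyz": [0,0,3.5],"angular": [0,0,0],"claw": 8},
  {"xyz": [0,0,1.7],"angular": [0,0,0],"claw": 8},
  {"xyz": [0,0,0.8],"angular": [0,0,0],"claw": 8},
  {"xyz": [0,0,0.4],"angular": [0,0,0],"claw": 8},
  {"xyz": [0,0,0],"angular": [0,0,0],"claw": 8},
  {"xyz": [0,0,0],"angular": [0,0,0],"claw": 8},
  {"xyz": [0,0,0],"angular": [0,0,0],"claw": 8},
])

```text
t: 12.15
eef_pos: [0.3868, -0.3356, 0.0316]
ee_rot: [-3.14, -0.001, -1.413]
force: [0.3, 0.1, -0.1]
width: 0.0802
gripper_force: 0.0
```

servo_tool([
  {"xyz": [0,0,0],"angular": [0,0,0],"claw": 7.2},
  {"xyz": [0,0,0],"angular": [0,0,0],"claw": 6.8},
  {"xyz": [0,0,0],"angular": [0,0,0],"claw": 6.4},
  {"xyz": [0,0,0],"angular": [0,0,0],"claw": 6.0},
  {"xyz": [0,0,0],"angular": [0,0,0],"claw": 5.8},
  {"xyz": [0,0,0],"angular": [0,0,0],"claw": 5.8},
  {"xyz": [0,0,0],"angular": [0,0,0],"claw": 5.8},
], force=10)

```text
t: 12.85
eef_pos: [0.3863, -0.3355, 0.0307]
ee_rot: [-3.141, -0.0, -1.412]
force: [0.3, -0.3, 2.4]
width: 0.0613
gripper_force: 10.0
```

```bash
python3 -c "
from h import *
plan(.3864,-.3346,.031,-81)"
```

```text
t 12.85 pos [ 0.3863 -0.3355  0.0307] rpy [-1.7998e+02 -1.0000e-02 -8.0930e+01] q6 0.49 F [ 0.3 -0.3  2.4] w 0.0613 g 10.0
 shift cm [-0.09 -0.03 -0.03] turn [-0.02 -0.01  0.07]
```

servo_tool([
  {"xyz": [0,0,-1.0],"angular": [0,0,0],"claw": 5.8},
  {"xyz": [0,0,-3.0],"angular": [0,0,0],"claw": 5.8},
  {"xyz": [0,0,-4.0],"angular": [0,0,0],"claw": 5.8},
  {"xyz": [0,0,-4.0],"angular": [0,0,0],"claw": 5.8},
  {"xyz": [0,0,-3.0],"angular": [0,0,0],"claw": 5.8},
  {"xyz": [0,0,0],"angular": [0,0,7.4],"claw": 5.8},
  {"xyz": [0,0,0],"angular": [0,0,0],"claw": 5.8},
  {"xyz": [0,0,0],"angular": [0,0,0],"claw": 5.8},
])

```text
t: 13.65
eef_pos: [0.3854, -0.3351, 0.1803]
ee_rot: [3.141, 0.001, -1.539]
force: [-0.5, 0.3, -0.9]
width: 0.0608
gripper_force: 10.0
```

```bash
python3 - <<'E'
from h import *
f=grab('wrist','w6.png'); s=monitor.get_state()
w=lidfit(f,s['eef_pos'][2]-.0307+.0195); c=w.mean(0)
R=Ro.from_euler('xyz',s['ee_rot']); print('lid centre in tool',R.inv().apply(np.r_[c,s['eef_pos'][2]]-s['eef_pos']))
plan(.4717,.2266,.18,-88.3)
E
```

```text
[  194   151   123   103 12053] ((385.0636901855469, -360.16632080078125), (62.678680419921875, 54.702579498291016), 1.8647712469100952)
[[316.     159.       0.3556  -0.3846]
 [312.     252.       0.3533  -0.3344]
 [197.     252.       0.4151  -0.3324]
 [194.     158.       0.4156  -0.3831]
 [230.     151.       0.398   -0.3871]
 [280.     151.       0.3736  -0.3879]]
lid centre in tool [ 3.31525583e-02  1.22909666e-03 -2.40847206e-05]
t 13.7 pos [ 0.3854 -0.3351  0.18  ] rpy [ 1.7992e+02  4.0000e-02 -8.8160e+01] q6 0.36 F [-0.6 -0.6 -1.5] w 0.0609 g 10.0
 shift cm [-5.586e+01 -1.043e+01  3.000e-02] turn [0.08 0.04 0.14]
```

servo_tool([
  {"xyz": [-4.66,-0.88,0],"angular": [0,0,0],"claw": 5.8},
  {"xyz": [-4.66,-0.88,0],"angular": [0,0,0],"claw": 5.8},
  {"xyz": [-4.66,-0.88,0],"angular": [0,0,0],"claw": 5.8},
  {"xyz": [-4.66,-0.88,0],"angular": [0,0,0],"claw": 5.8},
  {"xyz": [-4.66,-0.88,0],"angular": [0,0,0],"claw": 5.8},
  {"xyz": [-4.66,-0.88,0],"angular": [0,0,0],"claw": 5.8},
  {"xyz": [-4.66,-0.88,0],"angular": [0,0,0],"claw": 5.8},
  {"xyz": [-4.66,-0.87,0],"angular": [0,0,0],"claw": 5.8},
  {"xyz": [-4.66,-0.87,0],"angular": [0,0,0],"claw": 5.8},
  {"xyz": [-4.66,-0.87,0],"angular": [0,0,0],"claw": 5.8},
  {"xyz": [-4.66,-0.87,0],"angular": [0,0,0],"claw": 5.8},
  {"xyz": [-4.66,-0.87,0],"angular": [0,0,0],"claw": 5.8},
  {"xyz": [0,0,2],"angular": [0,0,0],"claw": 5.8},
  {"xyz": [0,0,2],"angular": [0,0,0],"claw": 5.8},
  {"xyz": [0,0,2],"angular": [0,0,0],"claw": 5.8},
  {"xyz": [0,0,2],"angular": [0,0,0],"claw": 5.8},
  {"xyz": [0,0,0],"angular": [0,0,0],"claw": 5.8},
  {"xyz": [0,0,0],"angular": [0,0,0],"claw": 5.8},
  {"xyz": [0,0,0],"angular": [0,0,0],"claw": 5.8},
])

```text
t: 15.6
eef_pos: [0.4753, 0.2269, 0.1013]
ee_rot: [-3.141, 0.0, -1.541]
force: [-0.5, 0.6, -1.0]
width: 0.061
gripper_force: 10.0
```

```bash
python3 - <<'E'
from h import *
f=grab('wrist','w7.png');g=grab('scene','s7.png')
plan(.4725,.227,.0767,-88.3)
a=cv2.resize(f['color'][100:280,150:370],(660,540),interpolation=cv2.INTER_CUBIC)
cv2.imwrite('pics/w7b.png',a)
E
```

```text
t 15.7 pos [0.4753 0.227  0.1016] rpy [-1.7993e+02  6.0000e-02 -8.8310e+01] q6 -0.79 F [ 0.2  0.5 -0.8] w 0.061 g 10.0
 shift cm [-0.01  0.29  2.49] turn [-0.07  0.06 -0.01]
```

View pics/w7b.png

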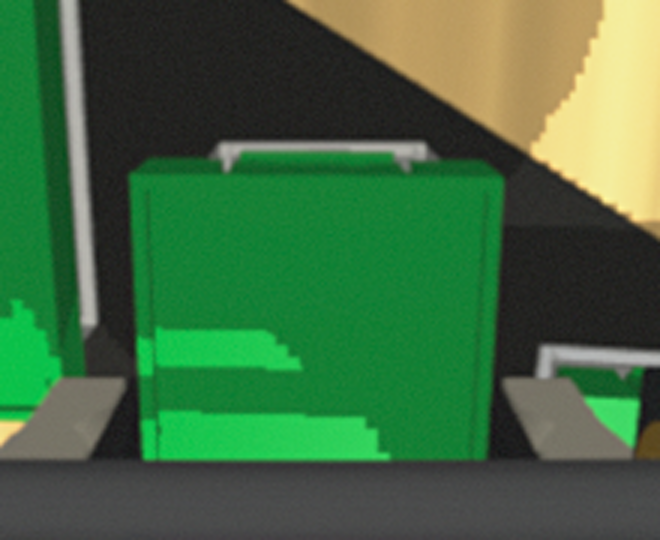

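The view shows the lid held above the tub: lid front top edge from (132,176) to (502,176) in the crop, and the tub's end bead from (218,148) to (428,148).

```bash
python3 - <<'E'
from h import *
f=pickle.load(open('pics/w7.png.pkl','rb')); C=lambda *a:np.array(a)/3+[150,100]-.33
zt=.1016-.0307
b=onz(f,C((218,145),(428,145)),.051);l=onz(f,C((132,176),(502,176)),zt+.0195)
print('bead',b.round(4),np.linalg.norm(b[0]-b[1]),'lid front',l.round(4),np.linalg.norm(l[0]-l[1]))
for z in(zt,zt+.005,zt+.01): print('clip',z,onz(f,C((240,153),(395,153)),z).round(4))
E
python3 -c "
from h import *
plan(.4725,.227,.0767,-88.3)"
```

```text
bead [[0.4955 0.1783 0.051 ]
 [0.4525 0.177  0.051 ]] 0.043004469588345674 lid front [[0.5055 0.1789 0.0904]
 [0.4451 0.177  0.0904]] 0.060410277009127406
clip 0.07089999999999999 [[0.4894 0.1772 0.0709]
 [0.461  0.1763 0.0709]]
clip 0.0759 [[0.489  0.1765 0.0759]
 [0.4615 0.1757 0.0759]]
clip 0.08089999999999999 [[0.4886 0.1759 0.0809]
 [0.4619 0.1751 0.0809]]
t 15.7 pos [0.4753 0.227  0.1016] rpy [-1.7993e+02  6.0000e-02 -8.8310e+01] q6 -0.79 F [ 0.2  0.5 -0.8] w 0.061 g 10.0
 shift cm [-0.01  0.29  2.49] turn [-0.07  0.06 -0.01]
```

servo_tool([
  {"xyz": [0.17,0.17,0],"angular": [0,0,0],"claw": 5.8},
  {"xyz": [0,0,0.8],"angular": [0,0,0],"claw": 5.8},
  {"xyz": [0,0,0.8],"angular": [0,0,0],"claw": 5.8},
  {"xyz": [0,0,0.4],"angular": [0,0,0],"claw": 5.8},
  {"xyz": [0,0,0.2],"angular": [0,0,0],"claw": 5.8},
  {"xyz": [0,0,0.1],"angular": [0,0,0],"claw": 5.8},
  {"xyz": [0,0,0],"angular": [0,0,0],"claw": 5.8},
  {"xyz": [0,0,0],"angular": [0,0,0],"claw": 5.8},
])

```text
t: 16.5
eef_pos: [0.4733, 0.2249, 0.0777]
ee_rot: [-3.141, 0.0, -1.542]
force: [1.2, 0.3, -1.0]
width: 0.0611
gripper_force: 10.0
```

servo_tool([
  {"xyz": [0,0,0.1],"angular": [0,0,0],"claw": 5.8},
  {"xyz": [0,0,0.1],"angular": [0,0,0],"claw": 5.8},
  {"xyz": [0,0,0],"angular": [0,0,0],"claw": 5.8},
  {"xyz": [0,0,0],"angular": [0,0,0],"claw": 5.8},
])

```text
t: 16.9
eef_pos: [0.4736, 0.2251, 0.0761]
ee_rot: [-3.141, 0.001, -1.541]
force: [-1.1, -0.6, 5.2]
width: 0.0609
gripper_force: 10.0
```

servo_tool([
  {"xyz": [0,0,-0.1],"angular": [0,0,0],"claw": 6.2},
  {"xyz": [0,0,0],"angular": [0,0,0],"claw": 6.5},
  {"xyz": [0,0,0],"angular": [0,0,0],"claw": 6.5},
  {"xyz": [0,0,0],"angular": [0,0,0],"claw": 6.5},
  {"xyz": [0,0,-1.5],"angular": [0,0,0],"claw": 6.5},
  {"xyz": [0,0,-3.0],"angular": [0,0,0],"claw": 6.5},
  {"xyz": [0,0,-4.0],"angular": [0,0,0],"claw": 3},
  {"xyz": [0,0,-4.0],"angular": [0,0,0],"claw": 0},
  {"xyz": [0,0,0],"angular": [0,0,0],"claw": 0},
  {"xyz": [0,0,0],"angular": [0,0,0],"claw": 0},
  {"xyz": [0,0,0],"angular": [0,0,0],"claw": 0},
  {"xyz": [0,0,0],"angular": [0,0,0],"claw": 0},
])

```text
t: 18.1
eef_pos: [0.4726, 0.2244, 0.2002]
ee_rot: [3.14, -0.002, -1.542]
force: [-0.0, -0.8, -0.8]
width: 0.0226
gripper_force: 0.0
```

```bash
python3 - <<'E'
from h import *
f=grab('wrist','w8.png')
a=cv2.resize(f['color'][60:260,100:360],(780,600),interpolation=cv2.INTER_CUBIC)
cv2.imwrite('pics/w8b.png',a)
plan(.4736,.2251,.1,-88.3)
E
```

```text
t 18.15 pos [0.4727 0.2244 0.2003] rpy [ 1.799e+02 -9.000e-02 -8.834e+01] q6 -0.79 F [-0.2  0.2 -0.6] w 0.0186 g 0.0
 shift cm [-0.08 -0.11 10.03] turn [ 0.1  -0.09 -0.04]
```

View pics/w8b.png

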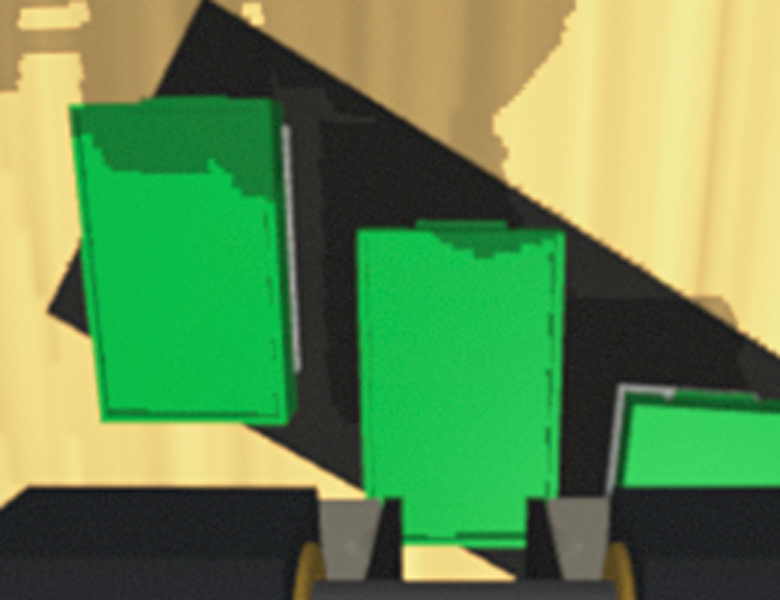

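The lid rests level and square on the tub: front edge from (358,232) to (565,232), rear edge near row 546. I close the fingers and press in the middle.

servo_tool([
  {"xyz": [-0.1,-0.08,4.0],"angular": [0,0,0],"claw": 0},
  {"xyz": [0,0,4.0],"angular": [0,0,0],"claw": 0},
  {"xyz": [0,0,2.0],"angular": [0,0,0],"claw": 0},
  {"xyz": [0,0,1.0],"angular": [0,0,0],"claw": 0},
  {"xyz": [0,0,0.2],"angular": [0,0,0],"claw": 0},
  {"xyz": [0,0,0.1],"angular": [0,0,0],"claw": 0},
  {"xyz": [0,0,0],"angular": [0,0,0],"claw": 0},
  {"xyz": [0,0,0],"angular": [0,0,0],"claw": 0},
])

```text
t: 18.95
eef_pos: [0.4744, 0.2264, 0.0896]
ee_rot: [-3.14, 0.001, -1.542]
force: [-0.4, -0.3, 0.1]
width: 0.0002
gripper_force: 0.0
```

servo_tool([
  {"xyz": [0,0,0.1],"angular": [0,0,0],"claw": 0},
  {"xyz": [0,0,0.1],"angular": [0,0,0],"claw": 0},
  {"xyz": [0,0,0],"angular": [0,0,0],"claw": 0},
  {"xyz": [0,0,0],"angular": [0,0,0],"claw": 0},
])

```text
t: 19.35
eef_pos: [0.474, 0.2259, 0.0866]
ee_rot: [-3.141, 0.0, -1.542]
force: [0.6, 0.0, -0.8]
width: 0.0009
gripper_force: 0.0
```

servo_tool([
  {"xyz": [0,0,0.1],"angular": [0,0,0],"claw": 0},
  {"xyz": [0,0,0.1],"angular": [0,0,0],"claw": 0},
  {"xyz": [0,0,0],"angular": [0,0,0],"claw": 0},
  {"xyz": [0,0,0],"angular": [0,0,0],"claw": 0},
])

```text
t: 19.75
eef_pos: [0.4741, 0.2257, 0.0848]
ee_rot: [-3.141, -0.0, -1.542]
force: [0.6, -2.0, 5.4]
width: 0.0003
gripper_force: 2.3
```

servo_tool([
  {"xyz": [0,0,0.1],"angular": [0,0,0],"claw": 0},
  {"xyz": [0,0,0.1],"angular": [0,0,0],"claw": 0},
  {"xyz": [0,0,0],"angular": [0,0,0],"claw": 0},
  {"xyz": [0,0,0],"angular": [0,0,0],"claw": 0},
])

```text
t: 20.15
eef_pos: [0.4738, 0.226, 0.0823]
ee_rot: [3.141, -0.0, -1.542]
force: [0.9, 0.3, 0.3]
width: 0.0005
gripper_force: 0.0
```

servo_tool([
  {"xyz": [0,0,0.1],"angular": [0,0,0],"claw": 0},
  {"xyz": [0,0,0.1],"angular": [0,0,0],"claw": 0},
  {"xyz": [0,0,0.1],"angular": [0,0,0],"claw": 0},
  {"xyz": [0,0,0],"angular": [0,0,0],"claw": 0},
  {"xyz": [0,0,0],"angular": [0,0,0],"claw": 0},
])

```text
t: 20.65
eef_pos: [0.4751, 0.2272, 0.0808]
ee_rot: [-3.139, 0.002, -1.541]
force: [-0.7, 1.9, 8.9]
width: 0.0006
gripper_force: 4.6
```

servo_tool([
  {"xyz": [0,0,0.1],"angular": [0,0,0],"claw": 0},
  {"xyz": [0,0,0.1],"angular": [0,0,0],"claw": 0},
  {"xyz": [0,0,0],"angular": [0,0,0],"claw": 0},
  {"xyz": [0,0,0],"angular": [0,0,0],"claw": 0},
])

```text
t: 21.05
eef_pos: [0.474, 0.2262, 0.0777]
ee_rot: [-3.141, 0.0, -1.542]
force: [0.4, -0.7, -0.5]
width: 0.0005
gripper_force: 0.0
```

servo_tool([
  {"xyz": [0,0,0.1],"angular": [0,0,0],"claw": 0},
  {"xyz": [0,0,0.1],"angular": [0,0,0],"claw": 0},
  {"xyz": [0,0,0],"angular": [0,0,0],"claw": 0},
  {"xyz": [0,0,0],"angular": [0,0,0],"claw": 0},
])

```text
t: 21.45
eef_pos: [0.4736, 0.2254, 0.0757]
ee_rot: [3.141, -0.001, -1.542]
force: [-3.7, -0.9, 7.2]
width: 0.0006
gripper_force: 4.0
```

servo_tool([
  {"xyz": [0,0,0.1],"angular": [0,0,0],"claw": 0},
  {"xyz": [0,0,0.1],"angular": [0,0,0],"claw": 0},
  {"xyz": [0,0,0],"angular": [0,0,0],"claw": 0},
  {"xyz": [0,0,0],"angular": [0,0,0],"claw": 0},
])

```text
t: 21.85
eef_pos: [0.4737, 0.2255, 0.0756]
ee_rot: [-3.141, -0.001, -1.541]
force: [-10.5, -2.2, 28.3]
width: 0.0007
gripper_force: 14.0
```

The middle of the lid is solid at the home height (TCP 75.6 mm, 28 N). I retreat and measure.

servo_tool([
  {"xyz": [0,0,-0.4],"angular": [0,0,0],"claw": 0},
  {"xyz": [0,0,-2],"angular": [0,0,0],"claw": 0},
  {"xyz": [0,0,-4.0],"angular": [0,0,0],"claw": 0},
  {"xyz": [0,0,-4.0],"angular": [0,0,0],"claw": 0},
  {"xyz": [0,0,-4.5],"angular": [0,0,0],"claw": 0},
  {"xyz": [0,0,0],"angular": [0,0,0],"claw": 6},
  {"xyz": [0,0,0],"angular": [0,0,0],"claw": 8},
  {"xyz": [0,0,0],"angular": [0,0,0],"claw": 8},
  {"xyz": [0,0,0],"angular": [0,0,0],"claw": 8},
])

```text
t: 22.75
eef_pos: [0.4734, 0.2253, 0.2211]
ee_rot: [3.139, -0.002, -1.542]
force: [-0.7, -0.2, -0.2]
width: 0.0268
gripper_force: 0.0
```

```bash
python3 - <<'E'
from h import *
f=grab('wrist','w9.png'); plan(.4736,.2251,.1,-88.3)
h=cv2.cvtColor(f['color'],cv2.COLOR_BGR2HSV);m=cv2.inRange(h,(45,90,25),(80,255,255))
n,l,s,c=cv2.connectedComponentsWithStats(m)
for i in range(1,n):
    if s[i,4]>500:
        p=np.argwhere(l==i)[:,::-1].astype(float)
        b=cv2.approxPolyDP(cv2.convexHull(p.astype(np.float32)),3,True).reshape(-1,2);w=onz(f,b,.0555)[:,:2];print(s[i]);print(np.c_[b,w.round(4)])
        print(cv2.minAreaRect((onz(f,p,.0555)[:,:2]*1000).astype(np.float32)))
E
```

```text
t 22.8 pos [0.4735 0.2254 0.2212] rpy [ 1.7989e+02 -1.0000e-01 -8.8340e+01] q6 -0.79 F [0.1 0.  0.1] w 0.0308 g 0.0
 shift cm [ 1.000e-02 -4.000e-02  1.212e+01] turn [ 0.11 -0.1  -0.04]
[ 133   91   70  105 6470]
[[1.990e+02 1.950e+02 5.288e-01 2.399e-01]
 [1.420e+02 1.930e+02 5.883e-01 2.394e-01]
 [1.330e+02 9.500e+01 5.912e-01 1.418e-01]
 [1.720e+02 9.100e+01 5.531e-01 1.375e-01]
 [1.980e+02 9.500e+01 5.283e-01 1.407e-01]
 [2.020e+02 1.800e+02 5.254e-01 2.239e-01]]
((559.1613159179688, 189.15127563476562), (65.76383972167969, 103.0029525756836), 1.379492998123169)
[ 220  131   65  101 6093]
[[2.830e+02 1.340e+02 4.452e-01 1.752e-01]
 [2.790e+02 2.310e+02 4.440e-01 2.774e-01]
 [2.290e+02 2.290e+02 4.975e-01 2.767e-01]
 [2.220e+02 2.140e+02 5.049e-01 2.599e-01]
 [2.210e+02 1.340e+02 5.061e-01 1.770e-01]]
((474.2823486328125, 225.7121124267578), (63.739803314208984, 105.07896423339844), 1.587312936782837)
[ 302  183   65   45 2295]
[[3.660e+02 1.920e+02 3.555e-01 2.316e-01]
 [3.610e+02 2.220e+02 3.566e-01 2.649e-01]
 [3.020e+02 2.250e+02 4.198e-01 2.699e-01]
 [3.060e+02 1.850e+02 4.188e-01 2.260e-01]
 [3.370e+02 1.840e+02 3.869e-01 2.240e-01]]
((387.255859375, 248.2716064453125), (48.85630416870117, 64.8458023071289), 88.1528549194336)
```

```bash
python3 -c "
from h import *
print(order.job_done())"
```

```text
the job is handed in; nothing more can be done
None
```

I laid the pliers flat in the tray and pressed the green lid onto the open tub until both ends snapped and it sat solid at its home height; the job is handed in at about 23 s, with no verdict returned.

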